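Put the pliers away and shut the tool case

ROBOT

A 7-joint arm with a two-finger parallel gripper is mounted at the origin on the work surface; the furniture and walls round the work are solid. World frame = base frame: x ahead of the robot, y to its left, z up, the work surface at z = 0. Lengths are in m, angles in rad, forces in N, time in s.
With the tool pointing down it reaches from about 0.425 to 0.925 m from the base axis. Payload 6.8 kg.
Tool frame: the origin (TCP) lies midway between the tips of the shut fingers; the grasp point (between the pads) lies 19 mm behind it; z points along the fingers, y is the line along which they close (so a half turn about z gives the same grasp; the last joint's range is limited). The gripper opens to 85 mm and grips with 20 to 120 N. Pads are 22 mm wide; open, the fingers measure 114 mm over their backs; the gripper's body (76 mm by 85 mm) begins 54 mm behind the grasp point. The pads swing forward as they close: fully open they stand 13 mm farther back than shut.
Start: joints at [1.015, 0.477, 0.022, 1.555, -0.011, 1.109, -0.083], TCP at [0.292, -0.608, 0.231] pointing down, gripper open.
Joint ranges: [-2.96, 2.96], [-0.34, 2.1], [-1.41, 1.46], [0.24, 2.44], [-1.37, 4.51], [0.17, 1.92], [-2.96, 2.96]. Speed limits (rad/s): [2.39, 2.39, 3.14, 3.14, 3.14, 3.14, 3.14].

INTERFACE

Orientations are given as a unit quaternion [w, x, y, z].
In Python, from station import bot gives the robot as it stands.
- The arm moves only by the tool jog_arm, never from a script. Its argument "rows" is a list of rows, each an object of numbers: "fingers": the finger opening in mm, from 0 to 85.4; "x", "y", "z": the shift along the tool's x, y, z in mm; "ax", "ay", "az": the turn, a rotation vector about the tool's x, y, z in degrees. A call has exactly 8 rows; each row shifts and turns the commanded pose from where the row before left it, along the tool's axes as they then stand; what a row does not reach is not made up. A row lasts 1/10 s, in which the tool goes at most 50 mm and 8.59 degrees, less where a joint would pass 70% of its speed; a pose out of reach is approached as far as the arm can. A call with a gripper value outside its range is refused whole. The fingers move at their own pace and stop on an object; "force" is the grip in N (left out, the last holds). Time passes only in rows, so rows that do not move let the fingers close, or fill a call up. It gives the time, the measured TCP pose, the force, the opening and the grip force at its end, in the units of the state.
- bot.get_obs(): the state, without advancing time (a new reading comes with each control period).
- bot.read_camera(name): name is "scene" or "top" or "wrist"; returns a dict with "pixels" (420x560x3 uint8, red, green, blue), "vertical_fov" (degrees; the focal length in pixels is half the picture's height over the tangent of half this angle, whatever the lens; pixels are square), "cx", "cy" (the principal point, pixels), "dist_coeffs" ([k1, k2, p1, p2, k3] as OpenCV has them; the pictures are not rectified), "world_from_camera" (4x4, takes a point from camera to world coordinates). Camera axes: x right, y down, z forward; pixel columns grow to the right and rows downward; lengths in m; the calibration is good to about 2 mm. A picture is of the moment at which its call begins. There is no depth.
- bot.hand_in(): hands the job in; it is judged then, once.
The state is a dict: "t": time; "q": joint angles; "joint_vel": joint speeds; "joint_torque": joint torques, N m; "eef_pos": TCP position; "tool_rot": TCP orientation; "contact_force": force on the tool from outside, world axes, zero at the start; "torque": the same for the moment, N m; "gripper_width": opening from 0.0 (shut) to 1.0 (fully open); "grasp_force": force on a finger pad.
Only numpy, scipy, OpenCV 4.12 (cv2) and the standard library are available. Lean on these libraries where they do the work, as an engineer would, in place of code of your own. Each camera call takes 0.05 s, during which the arm holds its last target. There are 200 camera calls.

TASK

The job is finished: lay the pliers flat in the empty long bay of the open tool case (lay them down, do not drop them in), then lower the lid gently all the way down and press the front latch until it snaps shut. Leave the roll of tape in its small bay and the screwdriver where it lies, and let go of everything at the end.

Things in the scene. Friction and masses are not known exactly. Their poses are not given: they have to be found in the camera images.
- pliers: Pliers with two curved red handles and steel jaws, lying flat and loose, 55 x 177 x 12 mm, 0.16 kg, not opening or closing. Origin: underside, mid-length and mid-width. Own y runs along them: jaws to -y, handles to +y (y = -88 to 88 mm); z up. Fingers meet 9 mm of height. Grasp across own x at the origin (about 38 to 42 mm wide, near the centre of mass), tips almost on the table.
- case: Grey steel hand-tool case, fixed: 112 mm deep (own x), 280 mm long (own y), body 48 mm high, walls 4 mm. Origin: on the table under its middle; own x points from the latch (front) to the hinge (back). A divider (y = 66 to 70 mm, 44 mm high) parts the empty long bay from a small bay (y = 70 to 136 mm) with a roll of tape. A keeper bar stands out 5.5 mm at the front, 30 to 35 mm high.
- case_bay (a point): Centre of the long bay's black floor, 8 mm above the table (case frame x = 0, y = -35 mm); axes as the case. The bay is 202 mm long (y), 104 mm wide (x), 40 mm deep. A gripper opened wide may not fit between its walls: open the fingers only as far as needed in there.
- lid_hinge (a point): Point on the lid's hinge axis, at the middle of the case's back edge (case frame x = 56, y = 0, z = 48.5 mm). The hinge axis runs along the case's own y. Its own axes turn with the lid: own -x points from the hinge to the lid's front edge, own z is the lid's outward (top) normal.
- lid_edge (a point): Middle of the top front edge of the lid, on its outer face: x = -112, z = 16 mm in the frame of lid_hinge. Moves with the lid, a shallow shell 112 x 280 x 16 mm with a flat wire carrying handle that stands 8 mm proud of its middle (within 65 mm of the middle of its length).
- case_lid (a joint): Lid hinge angle: 0 = fully shut on the case, 2.45 = leaning back at its stop. Stiff hinge: the lid (0.26 kg) stays where it is left and needs 1 to 5 N at the front edge to swing. Push it over from behind its front edge, beside the latch, then press down on it.
- case_latch (a joint): Angle of the sprung steel latch on the lid: 0 = open (the start), standing out from the lid's front edge; 1.75 = shut, flat against the case's front, hooked under the keeper. Over-centre spring: below 1.15 it springs open, beyond it snaps shut by itself. Pressing it down near its lip takes about 3 N. It hooks only if the lid is fully down; shut earlier it holds the lid off.
- latch_pivot (a point): Middle of the latch's pivot axis (along the case's own y): 9 mm in front of the lid's front face, 6 mm above the lid's lower rim (with the lid shut: case frame x = -65, z = 54.5 mm). The latch is 46 mm wide and 4 mm thick.
- latch_lip (a point): Middle of the lip at the free end of the latch, 37 mm from its pivot.
- tape_roll: Black roll of tape, 58 mm across, 19 mm high, lying loose in the small bay; to be left there. Origin: centre of its underside.
- screwdriver: Screwdriver with a yellow handle, 29 x 190 x 26 mm, lying loose on the table; bystander. Origin: underside, mid-length; own y along it.
There are look-alikes about, which are no part of the job. There is more than one size of the tape_roll; the job needs the middle-sized.

How it is judged:
On the way:
1. the pliers lie flat and released in the long bay (x of pliers in the frame of case_bay between -0.04 and 0.04 m and y of pliers in the frame of case_bay between -0.03 and 0.03 m and z of pliers in the frame of case_bay below 0.012 m and angle between pliers's own z axis and vertical below 0.12 rad and linear speed of pliers below 0.02 m/s and contact force between the fingers and pliers below 0.1 N and value of joint case_lid above 1 rad), for 0.2 s.
At the end, for the whole second after the job is handed in: Pliers flat on the long bay's floor (origin within 40 mm across, 30 mm along of its centre, at most 12 mm above it, tilt under 0.12 rad), at rest, released; lid down (under 0.03 rad); latch shut (over 1.65 rad); tape roll still in the small bay (x of pliers in the frame of case_bay between -0.04 and 0.04 m and y of pliers in the frame of case_bay between -0.03 and 0.03 m and z of pliers in the frame of case_bay below 0.012 m and angle between pliers's own z axis and vertical below 0.12 rad and linear speed of pliers below 0.02 m/s and contact force between the fingers and pliers below 0.1 N and value of joint case_lid below 0.03 rad and value of joint case_latch above 1.65 rad and x of tape_roll in the frame of case between -0.06 and 0.06 m and y of tape_roll in the frame of case above 0.07 m and z of tape_roll in the frame of case below 0.03 m); the robot touches nothing.
It fails at once if the pliers are dropped (in free fall, untouched by the fingers, faster than 0.7 m/s: a fall of about 25 mm) (contact force between the fingers and pliers below 0.05 N and linear speed of pliers above 0.7 m/s).
It fails at once if the lid is slammed (closing faster than 3 rad/s) (velocity of joint case_lid below -3 rad/s).
It fails at once if the screwdriver is moved by more than 30 mm (distance of screwdriver from where it was at the start of the episode above 0.03 m).
It also fails if it takes over 67 s, if anything falls off the work surface, if the arm or the gripper's body presses on something with over 40 N, if the wrist force passes 120 N, or if a joint passes its speed limit or range.

## Working session

There is one attempt and no reset: what is moved stays moved. The work goes in short steps, Python scripts to look and compute and a tool call to move; the robot and the scene stay as the last step left them, time stands still between calls to the robot, and variables do not carry over. Pictures are saved under pics/ and viewed, at most 13 in all, crops included, and the job is handed in when it is done.

Besides the shell and the picture viewer there is one more tool, called after "Request:" by a JSON object that holds its "fn" and its "kwargs". jog_arm: Moves the arm, as the interface text tells. Its arguments: {"type":"object","properties":{"rows":{"type":"array","items":{"type":"object","properties":{"fingers":{"type":"number"},"x":{"type":"number"},"y":{"type":"number"},"z":{"type":"number"},"ax":{"type":"number"},"ay":{"type":"number"},"az":{"type":"number"}}}},"force":{"type":"number"}},"required":["rows"]}

```bash
mkdir -p pics
cat > h.py <<'E'
import numpy as np, cv2
from station import bot
from scipy.spatial.transform import Rotation as R
def cam(n):
    c=bot.read_camera(n); p=c["pixels"]; f=p.shape[0]/2/np.tan(np.radians(c["vertical_fov"])/2)
    K=np.array([[f,0,c["cx"]],[0,f,c["cy"]],[0,0,1.]]); return p,K,np.array(c["dist_coeffs"],float),np.array(c["world_from_camera"])
def ray(K,d,T,uv,z):
    n=cv2.undistortPoints(np.array(uv,float).reshape(-1,1,2),K,d)[:,0]
    D=np.c_[n,np.ones(len(n))]@T[:3,:3].T; o=T[:3,3]
    return o+D*((z-o[2])/D[:,2])[:,None]
def proj(K,d,T,P):
    W=np.linalg.inv(T); return cv2.projectPoints(np.array(P,float).reshape(-1,1,3),cv2.Rodrigues(W[:3,:3])[0],W[:3,3],K,d)[0][:,0]
def save(n,p): cv2.imwrite("pics/"+n+".png",p[:,:,::-1])
E
python3 - <<'E'
from h import *
import pickle
for n in("scene","top"):
    c=cam(n); save(n+"0",c[0]); pickle.dump(c,open(n+"0.pkl","wb")); print(n,c[3].round(3).tolist(),c[1][0,0])
o=bot.get_obs(); print(o["t"],o["eef_pos"],o["tool_rot"],o["gripper_width"])
E
```

```text
scene [[-0.686, -0.46, 0.564, -0.03], [-0.728, 0.44, -0.526, 0.376], [-0.007, -0.771, -0.637, 0.672], [0.0, 0.0, 0.0, 1.0]] 475.042683930343
top [[0.032, -0.979, 0.202, 0.283], [-0.999, -0.032, 0.005, -0.141], [0.002, -0.202, -0.979, 1.188], [0.0, 0.0, 0.0, 1.0]] 526.8357381429028
0.1 [ 0.29204564 -0.60796729  0.23043915] [-7.76479510e-04  9.75033751e-01  2.22055249e-01 -2.20656005e-04] 0.9965551628837815
```

View pics/scene0.png

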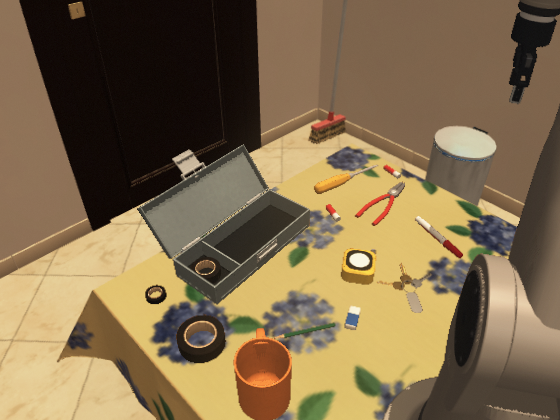

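View pics/top0.png

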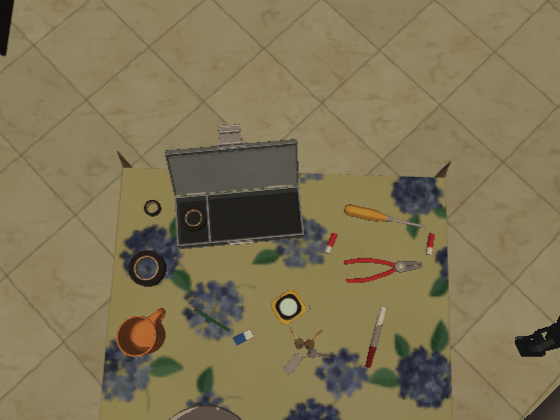

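The top view shows the pliers at about (383,268), the screwdriver at (383,215), and the open case at (240,215) with its lid leaning back and the latch at (229,133). There are three tape rolls. The small one at (152,208) and the large one at (147,268) are on the table. The middle-sized one at (194,218) is in the small bay, so that's the one to leave there. I'll confirm this with an enlarged crop.

Run:
```python
from h import *
import pickle
p,K,d,T=pickle.load(open("top0.pkl","rb"))
a=cv2.resize(p[115:255,135:315],None,fx=4,fy=4,interpolation=cv2.INTER_CUBIC)[:, :]
save("crop_case",a)
b=cv2.resize(p[195:295,335:435],None,fx=6,fy=6,interpolation=cv2.INTER_CUBIC); save("crop_pl",b)
h=cv2.cvtColor(p,cv2.COLOR_RGB2HSV)
m=(((h[...,0]<6)|(h[...,0]>172))&(h[...,1]>150)&(h[...,2]>80)).astype(np.uint8)
n,l,s,c=cv2.connectedComponentsWithStats(m)
for i in range(1,n):
    if s[i,4]>20: print(s[i],c[i],ray(K,d,T,[c[i]],.006))
```

```text
[328 233   9  14  73] [331.90410959 239.10958904] [[ 0.48317206 -0.26389183  0.006     ]]
[427 233   7  14  71] [430.22535211 240.14084507] [[ 0.4880348  -0.48733069  0.006     ]]
[344 258  51   9 190] [369.03157895 260.85263158] [[ 0.4362201  -0.34810076  0.006     ]]
[346 268  50  14 188] [371.61170213 276.33510638] [[ 0.40153355 -0.35375475  0.006     ]]
[366 346  10  21 104] [370.30769231 355.69230769] [[ 0.22901862 -0.35010874  0.006     ]]
```

View pics/crop_case.png

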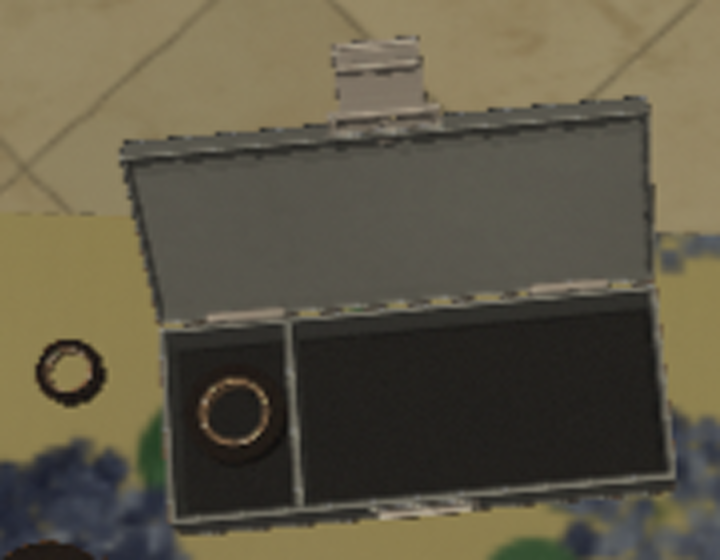

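View pics/crop_pl.png

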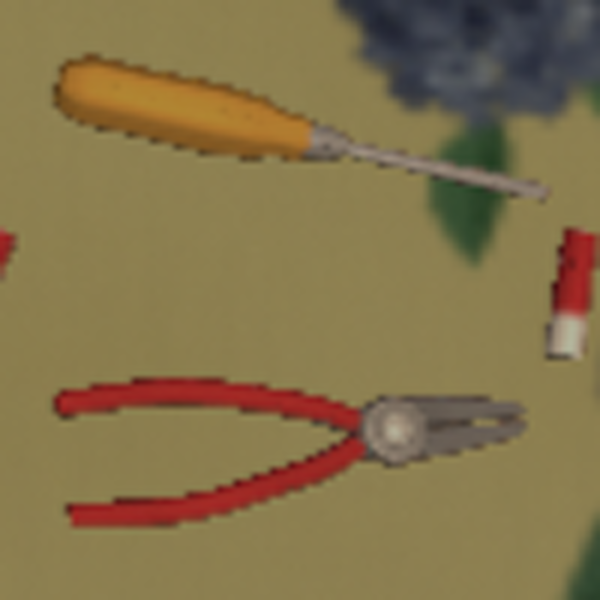

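The crops confirm it: the middle roll is in the small bay at crop pixel (235,412). The case rim corners are at (174,522), (672,474), (655,290) and (163,330). The handle ends of the pliers are at (62,404) and (72,516), and the jaw tip is at (522,415).

```bash
cat > est.py <<'E'
from h import *
import pickle
p,K,d,T=pickle.load(open("top0.pkl","rb"))
C=np.array([[174,522],[672,474],[655,290],[163,330]])/4+[135,115]-.4
r=ray(K,d,T,C,.048)
print(r.round(4)); print("len",np.linalg.norm(r[0]-r[1]),np.linalg.norm(r[3]-r[2]),"dep",np.linalg.norm(r[0]-r[3]),np.linalg.norm(r[1]-r[2]))
L=np.array([[-.056,.14],[-.056,-.14],[.056,-.14],[.056,.14]]); c=r[:,:2].mean(0)
U,S,V=np.linalg.svd(L.T@(r[:,:2]-c)); Rm=(U@V).T; yaw=np.arctan2(Rm[1,0],Rm[0,0]); print("case",c,np.degrees(yaw)," bay",c+Rm@[0,-.035])
print("res",(L@Rm.T+c-r[:,:2]).round(4).tolist())
P=np.array([[60,404],[70,517],[525,415]])/6+[335,195]-.4
q=ray(K,d,T,P,.005); h=(q[0]+q[1])/2; print("pl",q.round(4).tolist(),"len",np.linalg.norm(h-q[2]),"mid",(h+q[2])/2,"ydir deg",np.degrees(np.arctan2(*(h-q[2])[1::-1])))
m=bot.get_obs(); print(R.from_quat(np.roll(m["tool_rot"],-1)).as_matrix().round(3))
# latch / lid edges
Z=lambda th:(c+Rm@[.056+(-.112*np.cos(th)+.016*np.sin(th)*1),0])
E
python3 est.py
python3 - <<'E'
import sys; sys.path.insert(0,'.')
from h import *
import os; os.chdir('.')
import pickle
# scene view check of case model
p,K,d,T=pickle.load(open("scene0.pkl","rb"))
print(proj(K,d,T,[[.4,-.37,.005]]))
E
```

```text
[[ 0.4519  0.0765  0.048 ]
 [ 0.4874 -0.195   0.048 ]
 [ 0.5915 -0.1832  0.048 ]
 [ 0.5596  0.0901  0.048 ]]
len 0.2738061495519598 0.2752122130447898 dep 0.10852899477323245 0.10484185964323954
case [ 0.52260669 -0.05290221] 7.0233005095804595  bay [ 0.52688625 -0.08763959]
res [[-0.002, 0.0027], [-0.0032, -0.0037], [0.0038, -0.0018], [0.0015, 0.0028]]
pl [[0.4321, -0.2932, 0.005], [0.3899, -0.2971, 0.005], [0.4336, -0.4678, 0.005]] len 0.1741591070162376 mid [ 0.42231003 -0.38150493  0.005     ] ydir deg 97.46054498199781
[[ 0.901  0.433 -0.001]
 [ 0.433 -0.901  0.001]
 [-0.    -0.002 -1.   ]]
[[390.02220855 207.17776533]]
```

```bash
cat >> h.py <<'E'
CY=np.radians(7.1); CC=np.array([.5226,-.0529]); 
def case(x,y,z): return np.array([CC[0]+x*np.cos(CY)-y*np.sin(CY),CC[1]+x*np.sin(CY)+y*np.cos(CY),z])
def to(P,phi=None,turn=0):
    """shift in tool axes (mm) from measured pose to P, after having turned by az 'turn' deg"""
    o=bot.get_obs(); M=R.from_quat(np.roll(o["tool_rot"],-1)); a=M.as_matrix()
    print("t",round(o["t"],2),"pos",o["eef_pos"].round(4),"yaw_y",round(np.degrees(np.arctan2(a[1,1],a[0,1])),2),"zaxis",a[:,2].round(3),"F",np.round(o["contact_force"],1),"w",round(o["gripper_width"]*85.4,1),"gf",round(o["grasp_force"],1))
    M=M*R.from_rotvec([0,0,np.radians(turn)]); v=M.inv().apply(np.array(P)-o["eef_pos"])*1000; print("shift",v.round(1)); return v
E
python3 - <<'E'
from h import *
to([.4223,-.3815,.1],turn=-71.8)
E
```

```text
t 0.1 pos [ 0.292  -0.608   0.2304] yaw_y -64.34 zaxis [-0.001  0.001 -1.   ] F [ 0.4 -0.4  0.1] w 85.1 gf 0.0
shift [207.4 158.6 130.7]
```

Request:
{"fn": "jog_arm", "kwargs": {"rows": [{"az": -8.5,"fingers": 70},{"az": -8.5,"fingers": 70},{"az": -8.5,"fingers": 70},{"az": -8.5,"fingers": 70},{"az": -8.5,"fingers": 70},{"az": -8.5,"fingers": 70},{"az": -8.5,"fingers": 70},{"az": -8.5,"fingers": 70}], "force": 40}}

```text
invalid input
```

```bash
python3 -c "
from h import *
to([.4223,-.3815,.08],turn=-3.8)"
```

```text
t 0.1 pos [ 0.292  -0.608   0.2304] yaw_y -64.34 zaxis [-0.001  0.001 -1.   ] F [ 0.4 -0.4  0.1] w 85.1 gf 0.0
shift [ 224.8 -132.9  150.7]
```

Request:
{"fn": "jog_arm", "kwargs": {"rows": [{"fingers": 70,"x": 0,"y": 0,"z": 0,"ax": 0,"ay": 0,"az": -8.5},{"fingers": 70,"x": 0,"y": 0,"z": 0,"ax": 0,"ay": 0,"az": -8.5},{"fingers": 70,"x": 0,"y": 0,"z": 0,"ax": 0,"ay": 0,"az": -8.5},{"fingers": 70,"x": 0,"y": 0,"z": 0,"ax": 0,"ay": 0,"az": -8.5},{"fingers": 70,"x": 0,"y": 0,"z": 0,"ax": 0,"ay": 0,"az": -8.5},{"fingers": 70,"x": 0,"y": 0,"z": 0,"ax": 0,"ay": 0,"az": -8.5},{"fingers": 70,"x": 0,"y": 0,"z": 0,"ax": 0,"ay": 0,"az": -8.5},{"fingers": 70,"x": 0,"y": 0,"z": 0,"ax": 0,"ay": 0,"az": -8.5}], "force": 40}}

```text
t: 0.9
eef_pos: [0.292, -0.6082, 0.2307]
tool_rot: [-0.001, 0.682, 0.731, 0.0]
contact_force: [-0.2, 0.4, -0.1]
gripper_width: 0.821
grasp_force: 0.0
```

```bash
python3 -c "
from h import *
to([.4223,-.3815,.08],turn=-3.8)"
```

```text
t 0.9 pos [ 0.292  -0.6082  0.2307] yaw_y 4.0 zaxis [-0.001  0.001 -1.   ] F [-0.2  0.4 -0.1] w 70.1 gf 0.0
shift [206.7 159.9 150.8]
```

Request:
{"fn": "jog_arm", "kwargs": {"rows": [{"fingers": 70,"x": 0,"y": 0,"z": 0,"ax": 0,"ay": 0,"az": -3.6},{"fingers": 70,"x": 34.5,"y": 26.6,"z": 10,"ax": 0,"ay": 0,"az": 0},{"fingers": 70,"x": 34.5,"y": 26.6,"z": 20,"ax": 0,"ay": 0,"az": 0},{"fingers": 70,"x": 34.5,"y": 26.6,"z": 24,"ax": 0,"ay": 0,"az": 0},{"fingers": 70,"x": 34.5,"y": 26.6,"z": 24,"ax": 0,"ay": 0,"az": 0},{"fingers": 70,"x": 34.5,"y": 26.6,"z": 24,"ax": 0,"ay": 0,"az": 0},{"fingers": 70,"x": 34.5,"y": 26.6,"z": 24,"ax": 0,"ay": 0,"az": 0},{"fingers": 60,"x": 0,"y": 0,"z": 20,"ax": 0,"ay": 0,"az": 0}]}}

```text
t: 1.7
eef_pos: [0.4284, -0.3755, 0.0841]
tool_rot: [-0.001, 0.657, 0.754, 0.002]
contact_force: [-0.1, -1.2, -0.5]
gripper_width: 0.707
grasp_force: 0.0
```

```bash
python3 -c "
from h import *
to([.4223,-.3815,.003])
p,K,d,T=cam('wrist'); save('w1',p); print(proj(K,d,T,[[.4223,-.3815,.008],bot.get_obs()['eef_pos']]))"
```

```text
t 1.7 pos [ 0.4284 -0.3755  0.0841] yaw_y 7.82 zaxis [ 0.001  0.004 -1.   ] F [-0.1 -1.2 -0.5] w 60.4 gf 0.0
shift [-5.4 -7.1 81.1]
[[273.26089536 226.93809811]
 [275.30952904 273.04614066]]
```

View pics/w1.png

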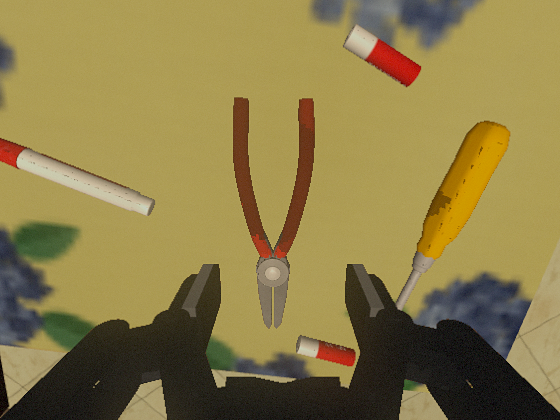

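The wrist view shows the pliers between the fingers, with handle ends at (241,98) and (306,98), jaw tip at (273,328) and pivot at (273,272). I'll refine the pose from these points.

```bash
python3 -c "
from h import *
p,K,d,T=cam('wrist')
q=ray(K,d,T,[[241,97],[306,97],[273,328],[233,130],[315,130],[252,218],[294,218]],.007);h=(q[0]+q[1])/2
print(q.round(4).tolist(),'len',np.linalg.norm(h-q[2]));m=(h+q[2])/2;print(m,np.degrees(np.arctan2(*(h-q[2])[1::-1]))-90)
m[2]=.003;to(m)"
```

```text
[[0.387, -0.2979, 0.007], [0.4279, -0.2924, 0.007], [0.4287, -0.4691, 0.007], [0.3838, -0.3189, 0.007], [0.4369, -0.3118, 0.007], [0.4024, -0.3781, 0.007], [0.432, -0.3741, 0.007]] len 0.1752656308028537
[ 0.41809217 -0.38213825  0.007     ] 6.954877083593928
t 1.8 pos [ 0.4235 -0.3802  0.0826] yaw_y 7.44 zaxis [-0.004  0.004 -1.   ] F [-0.8 -0.   0.2] w 60.1 gf 0.0
shift [-1.6 -5.3 79.6]
```

Request:
{"fn": "jog_arm", "kwargs": {"rows": [{"fingers": 58,"x": -1,"y": -3,"z": 20,"ax": 0,"ay": 0,"az": 0},{"fingers": 58,"x": 0,"y": 0,"z": 20,"ax": 0,"ay": 0,"az": 0},{"fingers": 58,"x": 0,"y": 0,"z": 20,"ax": 0,"ay": 0,"az": 0},{"fingers": 58,"x": 0,"y": 0,"z": 14,"ax": 0,"ay": 0,"az": 0},{"fingers": 58,"x": 0,"y": 0,"z": 3,"ax": 0,"ay": 0,"az": 0},{"fingers": 58,"x": 0,"y": 0,"z": 0,"ax": 0,"ay": 0,"az": 0},{"fingers": 58,"x": 0,"y": 0,"z": 0,"ax": 0,"ay": 0,"az": 0},{"fingers": 58,"x": 0,"y": 0,"z": 0,"ax": 0,"ay": 0,"az": 0}]}}

```text
t: 2.6
eef_pos: [0.4222, -0.3849, 0.0093]
tool_rot: [0.001, 0.661, 0.75, 0.0]
contact_force: [0.5, 0.6, -0.2]
gripper_width: 0.682
grasp_force: 0.0
```

```bash
python3 -c "
from h import *
to([.420,-.382,.001])"
```

```text
t 2.6 pos [ 0.4222 -0.3849  0.0093] yaw_y 7.25 zaxis [ 0.001 -0.001 -1.   ] F [ 0.5  0.6 -0.2] w 58.3 gf 0.0
shift [ 3.1 -1.8  8.3]
```

Request:
{"fn": "jog_arm", "kwargs": {"rows": [{"fingers": 58,"x": 3,"y": -1.5,"z": 4,"ax": 0,"ay": 0,"az": 0},{"fingers": 55,"x": 0,"y": 0,"z": 3,"ax": 0,"ay": 0,"az": 0},{"fingers": 50,"x": 0,"y": 0,"z": 0,"ax": 0,"ay": 0,"az": 0},{"fingers": 45,"x": 0,"y": 0,"z": 0,"ax": 0,"ay": 0,"az": 0},{"fingers": 38,"x": 0,"y": 0,"z": 0,"ax": 0,"ay": 0,"az": 0},{"fingers": 25,"x": 0,"y": 0,"z": 0,"ax": 0,"ay": 0,"az": 0},{"fingers": 25,"x": 0,"y": 0,"z": 0,"ax": 0,"ay": 0,"az": 0},{"fingers": 25,"x": 0,"y": 0,"z": 0,"ax": 0,"ay": 0,"az": 0}], "force": 50}}

```text
t: 3.4
eef_pos: [0.4202, -0.3814, 0.0019]
tool_rot: [0.0, 0.661, 0.751, 0.0]
contact_force: [-1.2, 1.7, 5.4]
gripper_width: 0.437
grasp_force: 46.8
```

```bash
python3 -c "
from h import *
to(case(0,-.035,.16))"
```

```text
t 3.4 pos [ 0.4202 -0.3814  0.0019] yaw_y 7.27 zaxis [ 0.001 -0.    -1.   ] F [-1.2  1.7  5.4] w 37.4 gf 46.8
shift [ 277.9  143.1 -158. ]
```

Request:
{"fn": "jog_arm", "kwargs": {"rows": [{"fingers": 25,"x": 0,"y": 0,"z": -8,"ax": 0,"ay": 0,"az": 0},{"fingers": 25,"x": 0,"y": 0,"z": -20,"ax": 0,"ay": 0,"az": 0},{"fingers": 25,"x": 0,"y": 0,"z": -30,"ax": 0,"ay": 0,"az": 0},{"fingers": 25,"x": 0,"y": 0,"z": -30,"ax": 0,"ay": 0,"az": 0},{"fingers": 25,"x": 10,"y": 5,"z": -30,"ax": 0,"ay": 0,"az": 0},{"fingers": 25,"x": 25,"y": 13,"z": -15,"ax": 0,"ay": 0,"az": 0},{"fingers": 25,"x": 30,"y": 15,"z": 0,"ax": 0,"ay": 0,"az": 0},{"fingers": 25,"x": 30,"y": 15,"z": 0,"ax": 0,"ay": 0,"az": 0}]}}

```text
t: 4.2
eef_pos: [0.4555, -0.2807, 0.1353]
tool_rot: [0.001, 0.661, 0.75, -0.0]
contact_force: [0.9, 0.1, -1.8]
gripper_width: 0.436
grasp_force: 47.0
```

```bash
python3 -c "
from h import *
to(case(0,-.035,.12))"
```

```text
t 4.2 pos [ 0.4555 -0.2807  0.1353] yaw_y 7.18 zaxis [ 0.001 -0.001 -1.   ] F [ 0.9  0.1 -1.8] w 37.2 gf 47.0
shift [182.6  95.   15.2]
```

Request:
{"fn": "jog_arm", "kwargs": {"rows": [{"fingers": 25,"x": 32,"y": 17,"z": 0,"ax": 0,"ay": 0,"az": 0},{"fingers": 25,"x": 32,"y": 17,"z": 0,"ax": 0,"ay": 0,"az": 0},{"fingers": 25,"x": 32,"y": 17,"z": 0,"ax": 0,"ay": 0,"az": 0},{"fingers": 25,"x": 32,"y": 17,"z": 0,"ax": 0,"ay": 0,"az": 0},{"fingers": 25,"x": 28,"y": 14,"z": 0,"ax": 0,"ay": 0,"az": 0},{"fingers": 25,"x": 15,"y": 8,"z": 0,"ax": 0,"ay": 0,"az": 0},{"fingers": 25,"x": 0,"y": 0,"z": 0,"ax": 0,"ay": 0,"az": 0},{"fingers": 25,"x": 0,"y": 0,"z": 0,"ax": 0,"ay": 0,"az": 0}]}}

```text
t: 5.0
eef_pos: [0.5226, -0.1008, 0.1343]
tool_rot: [-0.0, 0.661, 0.751, -0.0]
contact_force: [0.1, -0.2, -1.7]
gripper_width: 0.44
grasp_force: 47.1
```

```bash
python3 -c "
from h import *
to(case(0,-.035,.012))
p,K,d,T=cam('wrist'); save('w2',p)
L=[case(x,y,.048) for x,y in [(-.052,.066),(-.052,-.136),(.052,-.136),(.052,.066)]]; print(proj(K,d,T,L).round(0).tolist())"
```

```text
t 5.0 pos [ 0.5226 -0.1008  0.1343] yaw_y 7.28 zaxis [-0.001 -0.001 -1.   ] F [ 0.1 -0.2 -1.7] w 37.6 gf 47.1
shift [ 12.5   6.1 122.3]
[[212.0, 48.0], [228.0, 315.0], [352.0, 315.0], [374.0, 48.0]]
```

View pics/w2.png

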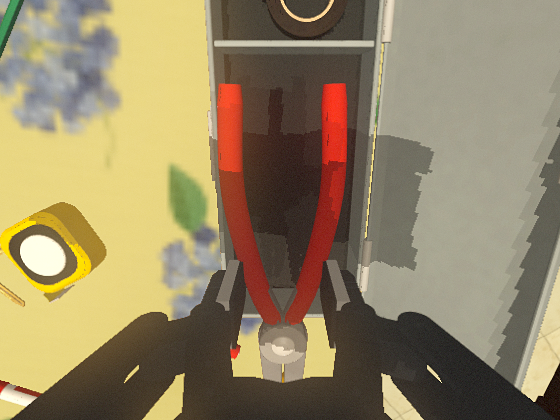

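The case model projects onto the bay edges within about 3 px (divider at row 45, side walls at columns 216 and 376). The pliers hang level and line up with the bay. Next I'll shift and lower them.

Request:
{"fn": "jog_arm", "kwargs": {"rows": [{"fingers": 25,"x": 12.5,"y": 6.5,"z": 0,"ax": 0,"ay": 0,"az": 0},{"fingers": 25,"x": 0,"y": 0,"z": 20,"ax": 0,"ay": 0,"az": 0},{"fingers": 25,"x": 0,"y": 0,"z": 30,"ax": 0,"ay": 0,"az": 0},{"fingers": 25,"x": 0,"y": 0,"z": 30,"ax": 0,"ay": 0,"az": 0},{"fingers": 25,"x": 0,"y": 0,"z": 20,"ax": 0,"ay": 0,"az": 0},{"fingers": 25,"x": 0,"y": 0,"z": 10,"ax": 0,"ay": 0,"az": 0},{"fingers": 25,"x": 0,"y": 0,"z": 5,"ax": 0,"ay": 0,"az": 0},{"fingers": 25,"x": 0,"y": 0,"z": 0,"ax": 0,"ay": 0,"az": 0}]}}

```text
t: 5.85
eef_pos: [0.5281, -0.087, 0.0193]
tool_rot: [-0.0, 0.661, 0.75, 0.0]
contact_force: [0.2, 0.4, -2.2]
gripper_width: 0.435
grasp_force: 47.1
```

```bash
python3 -c "
from h import *
to(case(0,-.035,.0105))"
```

```text
t 5.85 pos [ 0.5281 -0.087   0.0193] yaw_y 7.24 zaxis [ 0.  0. -1.] F [ 0.2  0.4 -2.2] w 37.1 gf 47.1
shift [-0.4 -1.3  8.8]
```

Request:
{"fn": "jog_arm", "kwargs": {"rows": [{"fingers": 25,"x": 0,"y": 0,"z": 4,"ax": 0,"ay": 0,"az": 0},{"fingers": 25,"x": 0,"y": 0,"z": 3,"ax": 0,"ay": 0,"az": 0},{"fingers": 25,"x": 0,"y": 0,"z": 2,"ax": 0,"ay": 0,"az": 0},{"fingers": 25,"x": 0,"y": 0,"z": 0,"ax": 0,"ay": 0,"az": 0},{"fingers": 25,"x": 0,"y": 0,"z": 0,"ax": 0,"ay": 0,"az": 0},{"fingers": 25,"x": 0,"y": 0,"z": 0,"ax": 0,"ay": 0,"az": 0},{"fingers": 25,"x": 0,"y": 0,"z": 0,"ax": 0,"ay": 0,"az": 0},{"fingers": 25,"x": 0,"y": 0,"z": 0,"ax": 0,"ay": 0,"az": 0}]}}

```text
t: 6.65
eef_pos: [0.528, -0.087, 0.0104]
tool_rot: [0.0, 0.661, 0.75, 0.0]
contact_force: [0.5, 0.0, -1.3]
gripper_width: 0.432
grasp_force: 47.1
```

Request:
{"fn": "jog_arm", "kwargs": {"rows": [{"fingers": 25,"x": 0,"y": 0,"z": 1,"ax": 0,"ay": 0,"az": 0},{"fingers": 25,"x": 0,"y": 0,"z": 0,"ax": 0,"ay": 0,"az": 0},{"fingers": 40,"x": 0,"y": 0,"z": 0,"ax": 0,"ay": 0,"az": 0},{"fingers": 45,"x": 0,"y": 0,"z": 0,"ax": 0,"ay": 0,"az": 0},{"fingers": 52,"x": 0,"y": 0,"z": 0,"ax": 0,"ay": 0,"az": 0},{"fingers": 55,"x": 0,"y": 0,"z": 0,"ax": 0,"ay": 0,"az": 0},{"fingers": 55,"x": 0,"y": 0,"z": 0,"ax": 0,"ay": 0,"az": 0},{"fingers": 55,"x": 0,"y": 0,"z": 0,"ax": 0,"ay": 0,"az": 0}]}}

```text
t: 7.45
eef_pos: [0.5279, -0.087, 0.0093]
tool_rot: [0.0, 0.661, 0.75, 0.0]
contact_force: [-0.3, -0.7, 0.4]
gripper_width: 0.647
grasp_force: 0.0
```

Request:
{"fn": "jog_arm", "kwargs": {"rows": [{"fingers": 55,"x": 0,"y": 0,"z": 0,"ax": 0,"ay": 0,"az": 0},{"fingers": 55,"x": 0,"y": 0,"z": -5,"ax": 0,"ay": 0,"az": 0},{"fingers": 55,"x": 0,"y": 0,"z": -10,"ax": 0,"ay": 0,"az": 0},{"fingers": 55,"x": 0,"y": 0,"z": -25,"ax": 0,"ay": 0,"az": 0},{"fingers": 55,"x": 0,"y": 0,"z": -45,"ax": 0,"ay": 0,"az": 0},{"fingers": 0,"x": 0,"y": 0,"z": -48,"ax": 0,"ay": 0,"az": 0},{"fingers": 0,"x": 0,"y": 0,"z": -48,"ax": 0,"ay": 0,"az": 0},{"fingers": 0,"x": 0,"y": 0,"z": -15,"ax": 0,"ay": 0,"az": 0}]}}

```text
t: 8.25
eef_pos: [0.5306, -0.0868, 0.2116]
tool_rot: [0.004, 0.661, 0.75, 0.002]
contact_force: [1.2, -0.6, 0.8]
gripper_width: 0.137
grasp_force: 0.0
```

Run:
```python
from h import *
import pickle
def lid(a,z,th,y): return case(.056-a*np.cos(th)+z*np.sin(th),y,.0485+a*np.sin(th)+z*np.cos(th))
p,K,d,T=cam('top'); a=p[100:270,140:330]; save('t2',cv2.resize(a,None,fx=4,fy=3.5))
_,K,d,T=pickle.load(open("scene0.pkl","rb"))
p,K,d,T=cam('scene')
print("lid th2.45 rim & outer, scene px",proj(K,d,T,[lid(.112,0,2.45,.14),lid(.112,0,2.45,-.14),lid(.112,.016,2.45,.14)]).round(0).tolist())
to(case(.19,-.085,.2))
```

```text
lid th2.45 rim & outer, scene px [[137.0, 210.0], [239.0, 147.0], [135.0, 212.0]]
t 8.35 pos [ 0.5298 -0.0871  0.2092] yaw_y 7.25 zaxis [ 0.007 -0.001 -1.   ] F [-0.1  0.5 -0.3] w 0.4 gf 0.0
shift [-50.6 186.9  10.6]
```

View pics/t2.png

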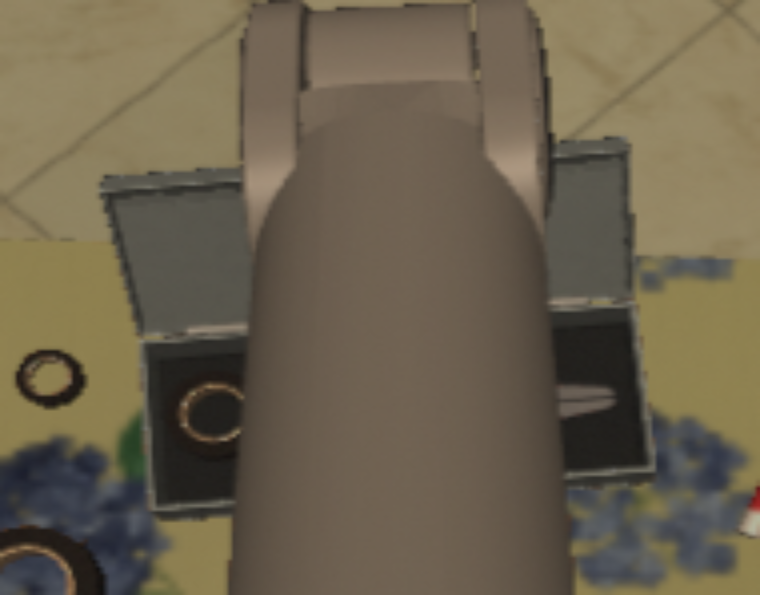

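The pliers lie in the bay, with the jaws seen flat at crop (590,400). The lid's edge agrees with an angle of 2.45. Next I'll go round behind the lid's front edge.

Request:
{"fn": "jog_arm", "kwargs": {"rows": [{"fingers": 0,"x": -10,"y": 38,"z": 0,"ax": 0,"ay": 0,"az": 0},{"fingers": 0,"x": -10,"y": 38,"z": 0,"ax": 0,"ay": 0,"az": 0},{"fingers": 0,"x": -10,"y": 38,"z": 0,"ax": 0,"ay": 0,"az": 0},{"fingers": 0,"x": -10,"y": 38,"z": 0,"ax": 0,"ay": 0,"az": 0},{"fingers": 0,"x": -10,"y": 35,"z": 0,"ax": 0,"ay": 0,"az": 0},{"fingers": 0,"x": 0,"y": 0,"z": 0,"ax": 0,"ay": 0,"az": 0},{"fingers": 0,"x": 0,"y": 0,"z": 0,"ax": 0,"ay": 0,"az": 0},{"fingers": 0,"x": 0,"y": 0,"z": 0,"ax": 0,"ay": 0,"az": 0}]}}

```text
t: 9.15
eef_pos: [0.7183, -0.1127, 0.2043]
tool_rot: [-0.001, 0.661, 0.751, -0.001]
contact_force: [-0.4, -0.0, 0.0]
gripper_width: -0.0
grasp_force: 0.0
```

Run:
```python
from h import *
to(case(.19,-.085,.085))
p,K,d,T=cam('wrist'); save('w3',p)
def lid(a,z,th,y): return case(.056-a*np.cos(th)+z*np.sin(th),y,.0485+a*np.sin(th)+z*np.cos(th))
for th in (2.45,2.3): print(th,proj(K,d,T,[lid(.112,0,th,-.14),lid(.112,.0,th,.03)]).round(0).tolist())
```

```text
t 9.15 pos [ 0.7183 -0.1127  0.2043] yaw_y 7.28 zaxis [-0.002  0.    -1.   ] F [-0.4 -0.   0. ] w -0.0 gf 0.0
shift [ -1.6   3.4 119.3]
2.45 [[227.0, 282.0], [214.0, 48.0]]
2.3 [[210.0, 291.0], [190.0, 45.0]]
```

View pics/w3.png

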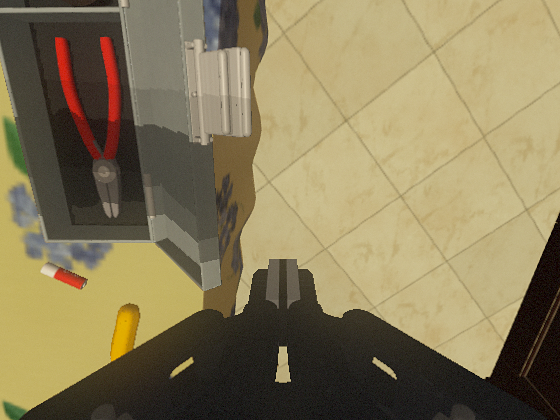

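The lid's right-hand corner is at (220,285) and the latch at (215,90), both as the model predicts. The shut fingers are behind the lid with free space below, so I'll descend.

Request:
{"fn": "jog_arm", "kwargs": {"rows": [{"fingers": 0,"x": 0,"y": 2,"z": 35,"ax": 0,"ay": 0,"az": 0},{"fingers": 0,"x": 0,"y": 0,"z": 40,"ax": 0,"ay": 0,"az": 0},{"fingers": 0,"x": 0,"y": 0,"z": 40,"ax": 0,"ay": 0,"az": 0},{"fingers": 0,"x": 0,"y": 0,"z": 0,"ax": 0,"ay": 0,"az": 0},{"fingers": 0,"x": 0,"y": -8,"z": 0,"ax": 0,"ay": 0,"az": 0},{"fingers": 0,"x": 0,"y": -8,"z": 0,"ax": 0,"ay": 0,"az": 0},{"fingers": 0,"x": 0,"y": -8,"z": 0,"ax": 0,"ay": 0,"az": 0},{"fingers": 0,"x": 0,"y": 0,"z": 0,"ax": 0,"ay": 0,"az": 0}]}}

```text
t: 10.0
eef_pos: [0.6975, -0.1166, 0.0924]
tool_rot: [0.001, 0.661, 0.75, 0.0]
contact_force: [-0.2, 0.1, 0.6]
gripper_width: 0.001
grasp_force: 0.0
```

Run:
```python
from h import *
to(case(.15,-.085,.105))
```

```text
t 10.0 pos [ 0.6975 -0.1166  0.0924] yaw_y 7.21 zaxis [ 0.002 -0.001 -1.   ] F [-0.2  0.1  0.6] w 0.1 gf 0.0
shift [ -0.1 -15.7 -12.6]
```

Request:
{"fn": "jog_arm", "kwargs": {"rows": [{"fingers": 0,"x": 0,"y": -9,"z": -6,"ax": 0,"ay": 0,"az": 0},{"fingers": 0,"x": 0,"y": -9,"z": -8,"ax": 0,"ay": 0,"az": 0},{"fingers": 0,"x": 0,"y": -9,"z": -7,"ax": 0,"ay": 0,"az": 0},{"fingers": 0,"x": 0,"y": -9,"z": -6,"ax": 0,"ay": 0,"az": 0},{"fingers": 0,"x": 0,"y": -9,"z": -6,"ax": 0,"ay": 0,"az": 0},{"fingers": 0,"x": 0,"y": -9,"z": -5,"ax": 0,"ay": 0,"az": 0},{"fingers": 0,"x": 0,"y": -9,"z": -4,"ax": 0,"ay": 0,"az": 0},{"fingers": 0,"x": 0,"y": 0,"z": 0,"ax": 0,"ay": 0,"az": 0}]}}

```text
t: 10.8
eef_pos: [0.6339, -0.1244, 0.1329]
tool_rot: [-0.0, 0.661, 0.75, -0.001]
contact_force: [-0.0, 0.2, 0.8]
gripper_width: 0.001
grasp_force: 0.0
```

Run:
```python
from h import *
to(case(.084,-.085,.140))
p,K,d,T=cam('scene'); save('s3',p[100:320,100:360])
```

```text
t 10.8 pos [ 0.6339 -0.1244  0.1329] yaw_y 7.22 zaxis [-0.001 -0.001 -1.   ] F [-0.   0.2  0.8] w 0.1 gf 0.0
shift [ -0.2 -17.6  -7.1]
```

View pics/s3.png

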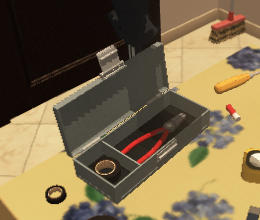

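The lid's left corner has come from (141,208) to about (155,197) in the full picture, so the lid is swinging. I'll carry on over the top.

Request:
{"fn": "jog_arm", "kwargs": {"rows": [{"fingers": 0,"x": 0,"y": -9,"z": -4,"ax": 0,"ay": 0,"az": 0},{"fingers": 0,"x": 0,"y": -9,"z": -4,"ax": 0,"ay": 0,"az": 0},{"fingers": 0,"x": 0,"y": -9,"z": -2,"ax": 0,"ay": 0,"az": 0},{"fingers": 0,"x": 0,"y": -9,"z": 0,"ax": 0,"ay": 0,"az": 0},{"fingers": 0,"x": 0,"y": -9,"z": 0,"ax": 0,"ay": 0,"az": 0},{"fingers": 0,"x": 0,"y": -9,"z": 2,"ax": 0,"ay": 0,"az": 0},{"fingers": 0,"x": 0,"y": -9,"z": 3,"ax": 0,"ay": 0,"az": 0},{"fingers": 0,"x": 0,"y": -9,"z": 4,"ax": 0,"ay": 0,"az": 0}]}}

```text
t: 11.65
eef_pos: [0.5633, -0.1331, 0.1334]
tool_rot: [0.0, 0.661, 0.75, -0.0]
contact_force: [1.5, 1.0, 2.0]
gripper_width: 0.001
grasp_force: 1.2
```

Run:
```python
from h import *
to(case(.006,-.085,.122))
```

```text
t 11.65 pos [ 0.5633 -0.1331  0.1334] yaw_y 7.25 zaxis [ 0. -0. -1.] F [1.5 1.  2. ] w 0.1 gf 1.2
shift [ -0.3 -24.4  11.4]
```

Contact is about 2.5 N, so the fingers are pushing the lid over. Continuing down the arc.

Request:
{"fn": "jog_arm", "kwargs": {"rows": [{"fingers": 0,"x": 0,"y": -8,"z": 4,"ax": 0,"ay": 0,"az": 0},{"fingers": 0,"x": 0,"y": -8,"z": 5,"ax": 0,"ay": 0,"az": 0},{"fingers": 0,"x": 0,"y": -7,"z": 6,"ax": 0,"ay": 0,"az": 0},{"fingers": 0,"x": 0,"y": -6,"z": 7,"ax": 0,"ay": 0,"az": 0},{"fingers": 0,"x": 0,"y": -6,"z": 8,"ax": 0,"ay": 0,"az": 0},{"fingers": 0,"x": 0,"y": -4,"z": 8,"ax": 0,"ay": 0,"az": 0},{"fingers": 0,"x": 0,"y": -4,"z": 8,"ax": 0,"ay": 0,"az": 0},{"fingers": 0,"x": 0,"y": -3,"z": 8,"ax": 0,"ay": 0,"az": 0}]}}

```text
t: 12.45
eef_pos: [0.5177, -0.1386, 0.0783]
tool_rot: [-0.0, 0.661, 0.75, -0.0]
contact_force: [-0.1, -0.1, 1.3]
gripper_width: 0.001
grasp_force: 0.5
```

Run:
```python
from h import *
to(case(-.03,-.085,.064))
```

```text
t 12.45 pos [ 0.5177 -0.1386  0.0783] yaw_y 7.26 zaxis [-0.001  0.    -1.   ] F [-0.1 -0.1  1.3] w 0.1 gf 0.5
shift [ -0.5 -14.5  14.3]
```

Request:
{"fn": "jog_arm", "kwargs": {"rows": [{"fingers": 0,"x": 0,"y": -4,"z": 4,"ax": 0,"ay": 0,"az": 0},{"fingers": 0,"x": 0,"y": -4,"z": 4,"ax": 0,"ay": 0,"az": 0},{"fingers": 0,"x": 0,"y": -3,"z": 3,"ax": 0,"ay": 0,"az": 0},{"fingers": 0,"x": 0,"y": -3,"z": 2,"ax": 0,"ay": 0,"az": 0},{"fingers": 0,"x": 0,"y": 0,"z": 2,"ax": 0,"ay": 0,"az": 0},{"fingers": 0,"x": 0,"y": 0,"z": 1,"ax": 0,"ay": 0,"az": 0},{"fingers": 0,"x": 0,"y": 0,"z": 0,"ax": 0,"ay": 0,"az": 0},{"fingers": 0,"x": 0,"y": 0,"z": 0,"ax": 0,"ay": 0,"az": 0}]}}

```text
t: 13.25
eef_pos: [0.504, -0.1406, 0.0645]
tool_rot: [-0.0, 0.661, 0.75, -0.001]
contact_force: [-5.7, 1.3, 15.9]
gripper_width: 0.001
grasp_force: 7.6
```

Run:
```python
from h import *
to(case(-.03,-.085,.062))
```

```text
t 13.25 pos [ 0.504  -0.1406  0.0645] yaw_y 7.24 zaxis [-0.001 -0.001 -1.   ] F [-5.7  1.3 15.9] w 0.1 gf 7.6
shift [-0.3 -0.7  2.5]
```

The lid is down (tip at z = 64.5 mm, 16 N of reaction). Next I'll go over the latch lip.

Request:
{"fn": "jog_arm", "kwargs": {"rows": [{"fingers": 0,"x": 0,"y": 0,"z": -5,"ax": 0,"ay": 0,"az": 0},{"fingers": 0,"x": 0,"y": 0,"z": -25,"ax": 0,"ay": 0,"az": 0},{"fingers": 0,"x": 12,"y": -13,"z": -12,"ax": 0,"ay": 0,"az": 0},{"fingers": 0,"x": 24,"y": -18,"z": 0,"ax": 0,"ay": 0,"az": 0},{"fingers": 0,"x": 24,"y": -18,"z": 0,"ax": 0,"ay": 0,"az": 0},{"fingers": 0,"x": 24,"y": -16,"z": 0,"ax": 0,"ay": 0,"az": 0},{"fingers": 0,"x": 0,"y": 0,"z": 0,"ax": 0,"ay": 0,"az": 0},{"fingers": 0,"x": 0,"y": 0,"z": 0,"ax": 0,"ay": 0,"az": 0}]}}

```text
t: 14.05
eef_pos: [0.4297, -0.0652, 0.1056]
tool_rot: [0.0, 0.661, 0.751, 0.0]
contact_force: [0.2, -0.3, -0.4]
gripper_width: 0.003
grasp_force: 0.0
```

Run:
```python
from h import *
to(case(-.096,0,.066))
p,K,d,T=cam('wrist'); save('w4',p); print(proj(K,d,T,[case(-.065,-.023,.0545),case(-.065,.023,.0545),case(-.101,.023,.061),case(-.101,-.023,.061),case(-.056,.14,.0645)]).round(0).tolist())
```

```text
t 14.05 pos [ 0.4297 -0.0652  0.1056] yaw_y 7.32 zaxis [ 0.001 -0.    -1.   ] F [ 0.2 -0.3 -0.4] w 0.2 gf 0.0
shift [ 0.7 -2.3 39.6]
[[326.0, 264.0], [329.0, 198.0], [271.0, 201.0], [272.0, 269.0], [362.0, -28.0]]
```

View pics/w4.png

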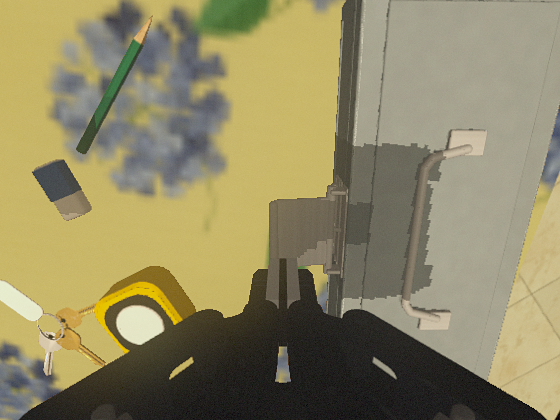

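The latch stands out at columns 270-330, rows 200-265, as predicted, with the fingertips right over its lip side. I'll press it down in stages.

Request:
{"fn": "jog_arm", "kwargs": {"rows": [{"fingers": 0,"x": 0,"y": 0,"z": 20,"ax": 0,"ay": 0,"az": 0},{"fingers": 0,"x": 0,"y": 0,"z": 15,"ax": 0,"ay": 0,"az": 0},{"fingers": 0,"x": 0,"y": 0,"z": 8,"ax": 0,"ay": 0,"az": 0},{"fingers": 0,"x": 0,"y": 0,"z": 8,"ax": 0,"ay": 0,"az": 0},{"fingers": 0,"x": 0,"y": 0,"z": 6,"ax": 0,"ay": 0,"az": 0},{"fingers": 0,"x": 0,"y": 0,"z": 6,"ax": 0,"ay": 0,"az": 0},{"fingers": 0,"x": 0,"y": 0,"z": 6,"ax": 0,"ay": 0,"az": 0},{"fingers": 0,"x": 0,"y": 0,"z": 0,"ax": 0,"ay": 0,"az": 0}]}}

```text
t: 14.9
eef_pos: [0.4289, -0.0651, 0.0357]
tool_rot: [-0.001, 0.661, 0.751, -0.0]
contact_force: [0.5, 0.2, 0.7]
gripper_width: 0.002
grasp_force: 0.2
```

Request:
{"fn": "jog_arm", "kwargs": {"rows": [{"fingers": 0,"x": 0,"y": 0,"z": 6,"ax": 0,"ay": 0,"az": 0},{"fingers": 0,"x": 0,"y": 0,"z": 5,"ax": 0,"ay": 0,"az": 0},{"fingers": 0,"x": 0,"y": 0,"z": 3,"ax": 0,"ay": 0,"az": 0},{"fingers": 0,"x": 0,"y": 3,"z": 0,"ax": 0,"ay": 0,"az": 0},{"fingers": 0,"x": 0,"y": 3,"z": 0,"ax": 0,"ay": 0,"az": 0},{"fingers": 0,"x": 0,"y": 3,"z": 0,"ax": 0,"ay": 0,"az": 0},{"fingers": 0,"x": 0,"y": 0,"z": 0,"ax": 0,"ay": 0,"az": 0},{"fingers": 0,"x": 0,"y": 0,"z": 0,"ax": 0,"ay": 0,"az": 0}]}}

```text
t: 15.7
eef_pos: [0.4383, -0.0642, 0.0223]
tool_rot: [-0.0, 0.661, 0.75, -0.0]
contact_force: [-0.3, 0.6, -0.5]
gripper_width: -0.001
grasp_force: 0.0
```

Run:
```python
from h import *
to(case(-.08,0,.022))
```

```text
t 15.7 pos [ 0.4383 -0.0642  0.0223] yaw_y 7.25 zaxis [-0. -0. -1.] F [-0.3  0.6 -0.5] w -0.1 gf 0.0
shift [0.8 5.1 0.3]
```

Request:
{"fn": "jog_arm", "kwargs": {"rows": [{"fingers": 0,"x": 0,"y": 2,"z": 0,"ax": 0,"ay": 0,"az": 0},{"fingers": 0,"x": 0,"y": 2,"z": 0,"ax": 0,"ay": 0,"az": 0},{"fingers": 0,"x": 0,"y": 2,"z": 0,"ax": 0,"ay": 0,"az": 0},{"fingers": 0,"x": 0,"y": 1,"z": 0,"ax": 0,"ay": 0,"az": 0},{"fingers": 0,"x": 0,"y": 0,"z": 0,"ax": 0,"ay": 0,"az": 0},{"fingers": 0,"x": 0,"y": 0,"z": 0,"ax": 0,"ay": 0,"az": 0},{"fingers": 0,"x": 0,"y": 0,"z": 0,"ax": 0,"ay": 0,"az": 0},{"fingers": 0,"x": 0,"y": 0,"z": 0,"ax": 0,"ay": 0,"az": 0}]}}

```text
t: 16.5
eef_pos: [0.4433, -0.0636, 0.022]
tool_rot: [-0.001, 0.661, 0.75, -0.001]
contact_force: [-6.1, 0.3, 4.6]
gripper_width: -0.001
grasp_force: 2.6
```

It meets a firm stop at 6 N, which fits a shut latch. I'll back off, lift clear and look.

Request:
{"fn": "jog_arm", "kwargs": {"rows": [{"fingers": 0,"x": 0,"y": -6,"z": 0,"ax": 0,"ay": 0,"az": 0},{"fingers": 0,"x": 0,"y": -9,"z": 0,"ax": 0,"ay": 0,"az": 0},{"fingers": 0,"x": 0,"y": 0,"z": -20,"ax": 0,"ay": 0,"az": 0},{"fingers": 0,"x": 0,"y": 0,"z": -40,"ax": 0,"ay": 0,"az": 0},{"fingers": 0,"x": -20,"y": 0,"z": -40,"ax": 0,"ay": 0,"az": 0},{"fingers": 0,"x": -40,"y": 0,"z": -25,"ax": 0,"ay": 0,"az": 0},{"fingers": 0,"x": -40,"y": 0,"z": 0,"ax": 0,"ay": 0,"az": 0},{"fingers": 0,"x": -15,"y": 0,"z": 0,"ax": 0,"ay": 0,"az": 0}]}}

```text
t: 17.3
eef_pos: [0.445, -0.1837, 0.1484]
tool_rot: [0.002, 0.663, 0.749, -0.0]
contact_force: [-0.9, -0.3, -0.1]
gripper_width: 0.003
grasp_force: 0.0
```

Run:
```python
from h import *
to(case(-.1,-.1,.1))
p,K,d,T=cam('scene'); a=cv2.resize(p[170:310,130:330],None,fx=3,fy=3,interpolation=cv2.INTER_CUBIC)
p2,*_=cam('top'); b=cv2.resize(p2[150:250,160:310],(600,180*1),interpolation=cv2.INTER_CUBIC)
save('end',np.vstack([a,b])); print(a.shape,((proj(K,d,T,[case(-.065,.0,.0545),case(-.067,0,.0175),case(-.101,0,.061)])-[130,170])*3).round(0).tolist())
```

```text
t 17.3 pos [ 0.445  -0.1837  0.1484] yaw_y 6.97 zaxis [ 0.003 -0.003 -1.   ] F [-0.9 -0.3 -0.1] w 0.2 gf 0.0
shift [20.3 -7.  48.3]
(420, 600, 3) [[422.0, 221.0], [426.0, 264.0], [467.0, 239.0]]
```

View pics/end.png

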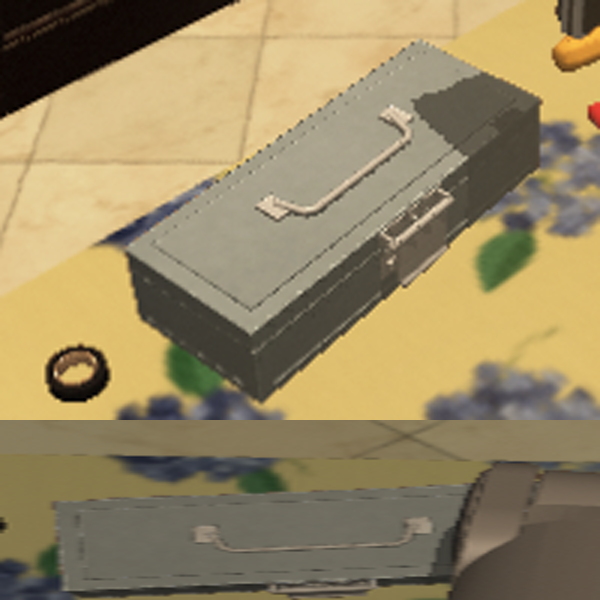

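The lid is shut flush, and the latch hangs flat on the case front around (420,245), with its lip at (426,265) as predicted for shut. The arm is clear of everything, so I'll hand in.

```bash
python3 -c "
from station import bot
print(bot.hand_in())"
```

```text
the job is handed in; nothing more can be done
None
```

The job is handed in, with no verdict returned: the pliers lie flat in the long bay, the lid is fully down and the latch is shut by the last camera view. I didn't touch the tape roll or the screwdriver, and the arm is clear of everything.

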